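Open the red paint jar and put its cap in the cap tray

TASK

Unscrew the cap of the red paint jar (anticlockwise, a bit at a time with a fresh grip for each turn, as the thread takes most of a full turn), lift it clear, and set it down flat, top side up, on the floor of the yellow tray, in the empty half beside the black lid. Do not pull it off without unscrewing it, do not drop it, and leave the other things on the table where they are.

Things in the scene. Friction and masses are not known exactly. Their poses are not given: they have to be found in the camera images.
- red_cap_center (a point): Centre (half-way up) of the loose red screw cap: fluted, round, plastic, 58 mm across, 40 mm tall, about 45 g, open below. z up through its top, x along the white pointer on top. It starts screwed down on the red jar, its centre 109 mm above the table. Gripped on its round side at any yaw; the jar below is narrower, so fingers may reach past its lower edge.
- red_cap: The same cap; origin: centre of its lower rim, axes as above. Turned anticlockwise seen from above it rises 16 mm per full turn (right-hand thread, about 1 mm of axial play, light to turn). It holds against a straight pull until turned 235 degrees (4.1 rad) from the start; then it is free and must be raised 40 mm straight up to clear the neck.
- red_jar_rim (a point): Centre of the red paint jar's rim, 125 mm above the table, hidden in the cap at the start; z up along the jar's axis. The jar (52 mm across; white neck 38 mm across, 48 mm over the thread) stands in a wooden block 90 x 90 mm, 45 mm high, screwed to the table; jar and block do not move.
- blue_jar_top (a point): Centre of the top of the cap of the blue paint jar, of the same size and in the same kind of fixed block as the red one; 129 mm above the table. Not to be opened; its cap does not turn.
- green_jar_top (a point): The same for the green paint jar.
- tray: Shallow yellow plastic tray fixed to the table, outside 180 mm (its x) by 200 mm (its y), 10 mm high, walls and floor 4 mm thick. Origin: centre of its underside, on the table; z up.
- tray_free (a point): Point on the tray's floor (4 mm above the table) in the middle of its empty half, 40 mm from the tray's centre towards its -y side; axes as the tray's. The free floor about it measures 172 mm along x and about 105 mm along y.
- black_lid_center (a point): Centre of a loose black lid, 42 mm across, 12 mm tall, lying flat in the other (+y) half of the tray. To be left there.
- pot_orange: Small loose orange paint pot, 38 mm across, 45 mm tall; origin: centre of its underside. To be left alone.
- pot_yellow: The same, yellow.
- pot_violet: The same, violet.
- water_cup: Loose grey cup, 76 mm across the rim, 85 mm tall; origin: centre of its underside. To be left alone.
- brush: Loose brush, 200 mm long, lying on the table along its own x; origin: on its underside, near its middle. To be left alone.
- palette: Loose round white palette, 160 mm across, 10 mm thick; origin: centre of its underside. To be left alone.
There are look-alikes about, which are no part of the job. What is shaped like the red_cap but green is not meant.

How it is judged:
By the outcome, as a careful person would: the job done as asked, in the order asked, and still so for the second after the job is handed in, with the robot touching nothing.
It also fails if it takes over 72 s, if anything falls off the work surface, if the arm or the gripper's body presses on something with over 40 N, if the wrist force passes 120 N, or if a joint passes its speed limit or range.

ROBOT

A 6-joint arm with a two-finger parallel gripper is mounted at the origin on the work surface. World frame = base frame: x ahead of the robot, y to its left, z up, the work surface at z = 0. Lengths are in m, angles in rad, forces in N, time in s.
With the tool pointing down it reaches from about 0.425 to 0.95 m from the base axis. Payload 3.5 kg.
Tool frame: the origin (TCP) lies at the very end of the fingers, on their centre line; the grasp point (between the pads) lies ctrl.grip_point_offset behind it (ctrl.grip_point_offset is the distance from the TCP to the grasp point, in m); z points along the fingers, y is the direction in which the jaws open and shut (so a half turn about z gives the same grasp; the last joint's range is limited). The gripper opens to 85 mm and grips with 20 to 120 N. Pads are 22 mm wide; open, the fingers measure 114 mm over their backs; the gripper's body (76 mm by 85 mm) begins 54 mm behind the grasp point. The pads swing forward as they close: fully open they stand 13 mm farther back than shut.
Start: joints at [1.068, 0.286, 1.577, -0, 1.279, -0.15], TCP at [0.233, 0.633, 0.231] pointing down, gripper open.
Joint ranges: [-2.77, 2.77], [-0.9, 2.22], [0.21, 2.48], [-1.53, 4.67], [0.24, 2.81], [-2.84, 2.84]. Speed limits (rad/s): [2.79, 2.79, 3.14, 3.14, 3.14, 3.14].

INTERFACE

Orientations are given as a unit quaternion [x, y, z, w].
In Python, from plant import ctrl gives the robot as it stands.
- The arm moves only by the tool servo_tool, never from a script. Its argument "increments" is a list of rows, each a list of 5 numbers: the opening, from 0 (shut) to 1 (fully open), then the shift along the world's x, y, z in units of 40 mm (1.0 is 40 mm), then the turn about the world's z in units of 5 degrees (1.0 is 5 degrees). A call has exactly 10 rows; each row is the pose to reach, as a shift and turn from the pose measured when the call began; what a row does not reach only later rows make up. A row lasts 1/12 s, in which the tool goes at most 41.7 mm and 7.16 degrees, less where a joint would pass 70% of its speed; a pose out of reach is approached as far as the arm can. A call with a gripper value outside its range is refused whole. The fingers move at their own pace and stop on an object; "grip_force" is the grip in N (left out, the last holds). Time passes only in rows, so rows that repeat a pose let the fingers close, or fill a call up. It gives the time, the measured TCP pose, the force and the opening at its end, in the units of the state.
- ctrl.get_state(): the state, without advancing time (a new reading comes with each control period).
- ctrl.read_camera(name): name is "scene" or "top" or "wrist"; returns a dict with "frame" (400x640x3 uint8, red, green, blue), "K" (3x3 intrinsics, pixels), "extrinsics" (4x4, takes a point from camera to world coordinates). Camera axes: x right, y down, z forward; pixel columns grow to the right and rows downward; lengths in m; the calibration is good to about 2 mm. A picture is of the moment at which its call begins. There is no depth.
- ctrl.sign_off(): hands the job in, once; it reports no verdict.
Trained networks look in a picture, given as the dict that the camera call returned (one of the last four; its "shot" number tells which), for a name from the list of things; names that differ only in an ending like _2 or _b are one class to them, and where a whole thing is asked for, a point or a joint stands for the part that bears it (a point fixed in the world has none). Each returns a list of dicts, best first, with "conf" (0 to 1); they miss things now and then, are a little off and sometimes report something else, mostly with a low value. They report only what shows in the picture. A call takes as long as a camera call. They do not tell look-alikes from the thing itself.
- ctrl.masks_of(picture, query): "region" (400x640 bool, what is visible of it) and "extent" ([left, top, right, bottom] in pixels, round what is visible of it).
- ctrl.landmark_of(picture, query): "centre" ([row, column] in pixels: a listed point, or the origin of a listed thing).
The state is a dict: "time": time; "qpos": joint angles; "dq": joint speeds; "joint_efforts": joint torques, N m; "eef_pos": TCP position; "tcp_rot": TCP orientation; "contact_force": force on the tool from outside, world axes, zero at the start; "wrist_torque": the same for the moment, N m; "opening": opening from 0.0 (shut) to 1.0 (fully open).
Only numpy, scipy, OpenCV 4.12 (cv2) and the standard library are available. Lean on these libraries where they do the work, as an engineer would, in place of code of your own. Each camera call takes 0.05 s, during which the arm holds its last target. There are 200 camera calls.

## Working session

There is one attempt and no reset: what is moved stays moved. The work goes in short steps, Python scripts to look and compute and a tool call to move; the robot and the scene stay as the last step left them, time stands still between calls to the robot, and variables do not carry over. Pictures are saved under pics/ and viewed, about 8 in all and at most 12, crops included, and the job is handed in when it is done.

Besides the shell and the picture viewer there is one more tool, called after "Request:" as name([rows], argument=value, ...), one row to a line, values as JSON. servo_tool: Moves the arm, as the interface text tells. Its arguments: {"type":"object","properties":{"increments":{"type":"array"},"grip_force":{"type":"number"}},"required":["increments"]}

```bash
mkdir -p pics
cat > h.py <<'E'
import numpy as np, cv2
from plant import ctrl
def cam(n): return ctrl.read_camera(n)
def save(p,f,crop=None,s=1):
    im=p['frame'][:,:,::-1]
    if crop: l,t,r,b=crop; im=im[t:b,l:r]
    cv2.imwrite('pics/'+f,cv2.resize(im,None,fx=s,fy=s,interpolation=cv2.INTER_CUBIC))
def onplane(p,rc,z):
    K=np.array(p['K']);E=np.array(p['extrinsics'])
    d=E[:3,:3]@np.linalg.solve(K,[rc[1],rc[0],1.]);o=E[:3,3]
    return o+d*(z-o[2])/d[2]
def proj(p,x):
    K=np.array(p['K']);E=np.array(p['extrinsics'])
    c=K@(E[:3,:3].T@(np.array(x)-E[:3,3])); return c[:2]/c[2]
E
python3 - <<'E'
from h import *
print(ctrl.get_state(),ctrl.grip_point_offset)
for n in('top','scene'):
    p=cam(n);save(p,n+'1.png')
    print(n,np.array(p['extrinsics'])[:3,3].round(3))
    for q,z in(('red_cap_center',.109),('tray_free',.004),('tray',0),('black_lid_center',.01),('blue_jar_top',.129),('green_jar_top',.129),('water_cup',0),('pot_orange',0),('pot_yellow',0),('pot_violet',0)):
        for d in ctrl.landmark_of(p,q)[:3]: print(q,round(d['conf'],2),np.round(d['centre']),onplane(p,d['centre'],z).round(3))
E
```

```text
{'time': 0.0, 'qpos': array([ 1.06799962e+00,  2.87189799e-01,  1.57821757e+00, -1.74508413e-07,
        1.27858914e+00, -1.49990616e-01]), 'dq': array([-4.90712904e-04,  5.73359384e-05,  2.35337294e-04, -1.16899997e-04,
        5.78885326e-04, -1.85035597e-03]), 'joint_efforts': array([-3.42693565e-04, -4.05974042e+01, -2.92630059e+01, -1.41444752e-04,
        5.79623622e-03, -1.01332915e-06]), 'eef_pos': array([0.23287323, 0.63284152, 0.22990912]), 'tcp_rot': array([ 1.75489429e-01,  9.84480582e-01, -1.13849666e-03, -3.85293364e-04]), 'contact_force': array([ 0.42543978, -0.0554047 , -0.216665  ]), 'wrist_torque': array([0.01110906, 0.04921701, 0.03037862]), 'opening': 1.002984067598311} 0.0187
top [0.434 0.007 1.526]
red_cap_center 0.82 [266. 282.] [0.374 0.131 0.109]
red_cap_center 0.77 [229. 276.] [0.474 0.15  0.109]
red_cap_center 0.41 [218. 425.] [ 0.512 -0.262  0.109]
tray_free 0.85 [218. 426.] [ 0.516 -0.284  0.004]
tray_free 0.23 [221. 414.] [ 0.507 -0.248  0.004]
tray 0.7 [219. 411.] [ 0.515 -0.242  0.   ]
black_lid_center 0.66 [148. 278.] [0.72  0.159 0.01 ]
black_lid_cen
[... 421 characters left out ...]
27.] [0.721 0.314 0.   ]
pot_violet 0.64 [149. 276.] [0.719 0.165 0.   ]
pot_violet 0.45 [226. 278.] [0.485 0.154 0.   ]
scene [ 1.066 -0.086  0.904]
red_cap_center 0.84 [150. 354.] [0.438 0.123 0.109]
red_cap_center 0.65 [163. 367.] [0.479 0.144 0.109]
tray_free 0.78 [228. 190.] [ 0.521 -0.279  0.004]
tray 0.75 [220. 203.] [ 0.503 -0.247  0.   ]
black_lid_center 0.61 [230. 238.] [ 0.549 -0.167  0.01 ]
blue_jar_top 0.92 [187. 456.] [0.588 0.311 0.129]
green_jar_top 0.68 [170. 302.] [ 0.492 -0.007  0.129]
water_cup 0.83 [296. 342.] [0.741 0.04  0.   ]
pot_orange 0.84 [270. 461.] [0.724 0.312 0.   ]
pot_yellow 0.87 [274. 425.] [0.722 0.231 0.   ]
pot_violet 0.58 [282. 397.] [0.728 0.165 0.   ]
```

View pics/top1.png

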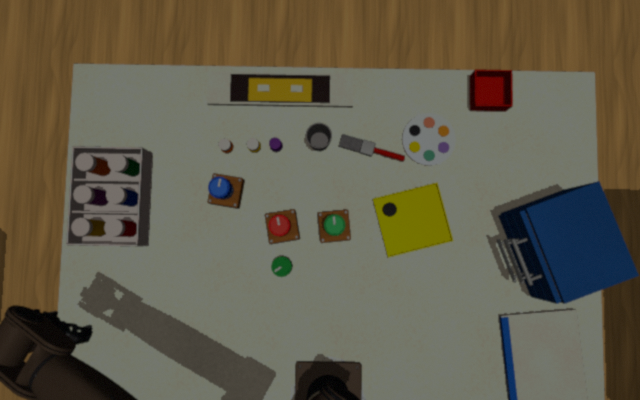

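View pics/scene1.png

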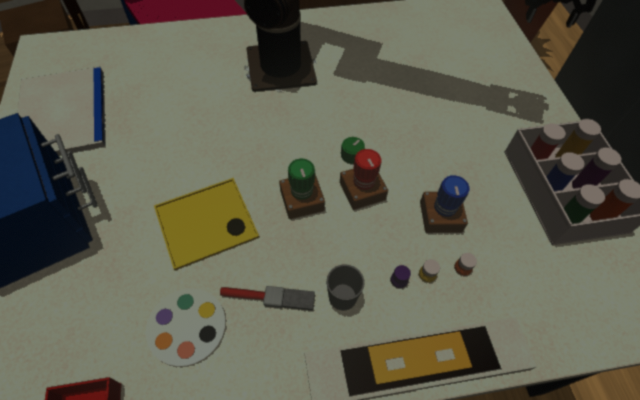

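Candidates for the red cap in the top view are the red one on the wooden block at about (281,225), the loose green look-alike at (282,266), and the green jar at (335,223). Only the first is red and sits on a jar. I'll refine its position and confirm it in an enlarged crop.

```bash
cat >> h.py <<'E'
def redmask(p,box):
    f=p['frame'].astype(int);l,t,r,b=box
    m=(f[...,0]>90)&(f[...,1]<0.45*f[...,0])&(f[...,2]<0.45*f[...,0])
    k=np.zeros_like(m);k[t:b,l:r]=1;m&=k
    n,lab,st,ce=cv2.connectedComponentsWithStats(m.astype(np.uint8))
    i=1+np.argmax(st[1:,4]); return lab==i,st[i],ce[i]
def captop(p,x,z0,z1,r=.029):
    "silhouette hull of upright cylinder"
    a=np.linspace(0,2*np.pi,60)
    pts=np.array([proj(p,[x[0]+r*np.cos(t),x[1]+r*np.sin(t),z]) for t in a for z in(z0,z1)],np.float32)
    return cv2.convexHull(pts)
def fit(ps,boxes,z0=.089,z1=.129):
    from scipy.optimize import minimize
    M=[]
    for p,b in zip(ps,boxes):
        m=redmask(p,b)[0]; h=cv2.convexHull(np.argwhere(m)[:,::-1].astype(np.int32))
        M.append((h.reshape(-1,2).min(0)-.5,h.reshape(-1,2).max(0)+.5))
    def c(x):
        e=0
        for p,(lo,hi) in zip(ps,M):
            H=captop(p,x,z0,z1).reshape(-1,2);e+=((H.min(0)-lo)**2).sum()+((H.max(0)-hi)**2).sum()
        return e
    r=minimize(c,[.474,.15],method='Nelder-Mead');return r.x,r.fun
E
python3 - <<'E'
from h import *
t=cam('top');s=cam('scene')
bt=(255,200,310,250);bs=(335,140,400,200)
for p,b in((t,bt),(s,bs)):
    print(redmask(p,b)[1:],fit([p],[b]))
print(fit([t,s],[bt,bs]))
a=np.hstack([cv2.resize(t['frame'][190:290,240:340],(400,400),interpolation=2),cv2.resize(s['frame'][120:220,320:420],(400,400),interpolation=2)])
cv2.imwrite('pics/crop1.png',a[:,:,::-1])
q=ctrl.get_state();from scipy.spatial.transform import Rotation as R
print(R.from_quat(q['tcp_rot']).as_matrix().round(3))
for n,p in(('top',t),('scene',s)):
    m=ctrl.masks_of(p,'tray')[0]['region'].astype(np.uint8)
    c=cv2.findContours(m,0,2)[0];c=max(c,key=cv2.contourArea);print(n,np.array([onplane(p,x[::-1],.01)[:2] for x in cv2.boxPoints(cv2.minAreaRect(c))]).round(3).tolist() if n=='top' else '')
E
```

```text
(array([268, 215,  22,  22, 341], dtype=int32), array([278.5542522 , 225.40762463])) (array([0.48361759, 0.14211488]), np.float64(0.16848037973977625))
(array([356, 150,  25,  19, 333], dtype=int32), array([367.45645646, 158.4984985 ])) (array([0.46783968, 0.14795194]), np.float64(73.06065871147439))
(array([0.47615574, 0.14487823]), np.float64(108.44562996458262))
[[-0.938  0.346 -0.   ]
 [ 0.346  0.938 -0.   ]
 [ 0.    -0.    -1.   ]]
top [[0.573, -0.121], [0.629, -0.317], [0.449, -0.364], [0.395, -0.17]]
scene
```

View pics/crop1.png

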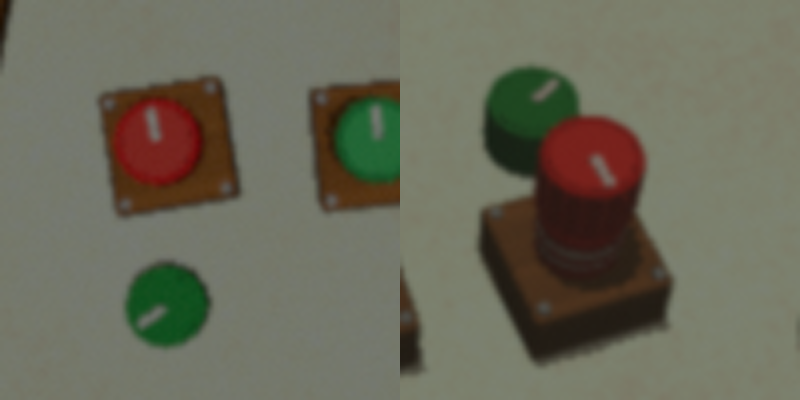

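The crop confirms the red cap on its jar, centred near (279,225) in top and (368,159) in scene, with the white pointer along about +x. I'll work out the coordinates.

Run:
```python
from h import *
t=cam('top');s=cam('scene')
print(onplane(t,(225.4,278.8),.129),onplane(s,(158.8,367.6),.129))
b=np.array([[0.573,-0.121],[0.629,-0.317],[0.449,-0.364],[0.395,-0.17]]);c=b.mean(0);print(c)
print('xdir',np.degrees(np.arctan2(*(b[0]-b[3])[::-1])),np.degrees(np.arctan2(*(b[1]-b[2])[::-1])),'ydir',np.degrees(np.arctan2(*(b[0]-b[1])[::-1])))
# lid
for p in(t,s):
    for d in ctrl.landmark_of(p,'tray_free')[:1]+ctrl.landmark_of(p,'tray')[:1]: print(onplane(p,d['centre'],.004))
f=t['frame'].astype(int);m=(f.sum(2)<110);m[:195]=0;m[225:]=0;m[:,:375]=0;m[:,405:]=0
r,cc=np.nonzero(m);print('lid',onplane(t,(r.mean(),cc.mean()),.013))
print(1)
```

```text
[0.48353204 0.13985882 0.129     ] [0.48266921 0.14179064 0.129     ]
[ 0.5115 -0.243 ]
xdir 15.39121293526327 14.633830971566157 ydir 105.94539590092288
[ 0.51868489 -0.28119437  0.004     ]
[ 0.51131332 -0.24912419  0.004     ]
[ 0.53027175 -0.28063998  0.004     ]
[0.40290046 0.1775382  0.004     ]
lid [ 0.54172733 -0.17396746  0.013     ]
1
```

Request:
servo_tool([
  [1,6.25,-12.3,0,-17],
  [1,6.25,-12.3,0,-17],
  [1,6.25,-12.3,0,-17],
  [1,6.25,-12.3,0,-17],
  [1,6.25,-12.3,0,-17],
  [1,6.25,-12.3,0,-17],
  [1,6.25,-12.3,0,-17],
  [1,6.25,-12.3,0,-17],
  [1,6.25,-12.3,0,-17],
  [1,6.25,-12.3,0,-17],
], grip_force=40)

```text
time: 2.43
eef_pos: [0.4224, 0.2601, 0.2317]
tcp_rot: [0.72, 0.694, 0.001, 0.0]
contact_force: [0.4, 0.5, 0.1]
opening: 1.001
```

```bash
cat >> h.py <<'E'
def st(tx=None):
    from scipy.spatial.transform import Rotation as R
    q=ctrl.get_state();m=R.from_quat(q['tcp_rot']).as_matrix()
    print('t',round(q['time'],2),'pos',q['eef_pos'].round(4),'jawyaw',np.degrees(np.arctan2(m[1,1],m[0,1])).round(1),'q',q['qpos'].round(2),'F',q['contact_force'].round(1),'T',q['wrist_torque'].round(2),'open',round(q['opening'],3))
    if tx is not None: print('units',((np.array(tx)-q['eef_pos'])/.04).round(3))
E
python3 -c "
from h import *
st([.483,.141,.23])"
```

```text
t 2.43 pos [0.4224 0.2601 0.2317] jawyaw -2.2 q [ 0.35 -0.12  2.01  0.    1.25  0.39] F [0.4 0.5 0.1] T [ 0.   -0.02 -0.04] open 1.001
units [ 1.514 -2.979 -0.043]
```

Request:
servo_tool([
  [1,1.5,-3.0,0,-2.5],
  [1,1.5,-3.0,0,-2.5],
  [1,1.5,-3.0,0,-2.5],
  [1,1.5,-3.0,-0.7,-2.5],
  [1,1.5,-3.0,-0.7,-2.5],
  [1,1.5,-3.0,-0.7,-2.5],
  [1,1.5,-3.0,-0.7,-2.5],
  [1,1.5,-3.0,-0.7,-2.5],
  [1,1.5,-3.0,-0.7,-2.5],
  [1,1.5,-3.0,-0.7,-2.5],
])

```text
time: 3.27
eef_pos: [0.4826, 0.1412, 0.2048]
tcp_rot: [0.791, 0.612, 0.001, 0.001]
contact_force: [0.9, -0.0, -1.2]
opening: 0.996
```

```bash
python3 -c "
from h import *
p=cam('wrist');save(p,'w1.png')
st([.483,.141,.092])
for d in ctrl.landmark_of(p,'red_cap_center')[:2]: print(d,onplane(p,d['centre'],.109))
m,s_,c=redmask(p,(0,0,640,400));print(s_,c,onplane(p,c[::-1],.129),np.array(p['extrinsics'])[:3,3])
"
```

```text
t 3.32 pos [0.4825 0.141  0.2045] jawyaw -14.6 q [ 0.08 -0.08  2.02  0.    1.19  0.34] F [ 0.3 -0.9 -0.1] T [ 0.02 -0.02 -0.04] open 1.005
units [ 0.012 -0.    -2.813]
{'centre': [199.4, 318.1], 'conf': 0.92} [0.48288649 0.14324052 0.109     ]
{'centre': [204.7, 217.0], 'conf': 0.76} [0.40449302 0.1592205  0.109     ]
[ 278  169   82   77 4551] [317.66271149 207.20764667] [0.4823119  0.14275561 0.129     ] [0.49720787 0.20402116 0.34695796]
```

View pics/w1.png

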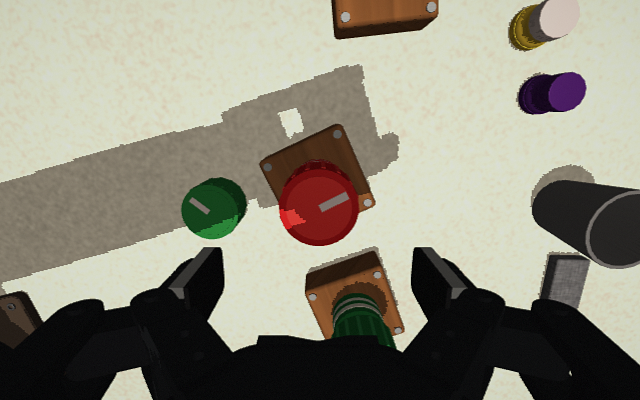

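The cap shows in the wrist view at (318,206), midway between the fingers. I'll descend and close on it.

Request:
servo_tool([
  [1,0,0.03,-0.9,0],
  [1,0,0.03,-1.8,0],
  [1,0,0.03,-2.5,0],
  [1,0,0.03,-2.8,0],
  [1,0,0.03,-2.8,0],
  [1,0,0.03,-2.8,0],
  [0.5,0,0.03,-2.8,0],
  [0.5,0,0.03,-2.8,0],
  [0.5,0,0.03,-2.8,0],
  [0.5,0,0.03,-2.8,0],
], grip_force=40)

```text
time: 4.2
eef_pos: [0.4844, 0.1423, 0.095]
tcp_rot: [0.791, 0.612, 0.003, 0.002]
contact_force: [-0.7, 1.0, 5.4]
opening: 0.676
```

```bash
python3 -c "
from h import *
st([.483,.142,.092])"
```

```text
t 4.2 pos [0.4844 0.1423 0.095 ] jawyaw -14.6 q [0.08 0.07 2.1  0.   0.97 0.34] F [-0.7  1.   5.4] T [0.05 0.18 0.  ] open 0.676
units [-0.036 -0.007 -0.076]
```

Request:
servo_tool([
  [0,0,0,0,0],
  [0,0,0,0,1.4],
  [0,0,0,0.01,2.8],
  [0,0,0,0.02,4.2],
  [0,0,0,0.03,5.6],
  [0,0,0,0.04,7.0],
  [0,0,0,0.045,8.4],
  [0,0,0,0.05,9.8],
  [0,0,0,0.06,11.2],
  [0,0,0,0.065,12],
], grip_force=40)

```text
time: 5.03
eef_pos: [0.4843, 0.1422, 0.0977]
tcp_rot: [0.377, 0.926, 0.004, 0.0]
contact_force: [0.2, -0.1, 0.7]
opening: 0.672
```

```bash
python3 -c "
from h import *
p=cam('wrist');save(p,'w2.png')
st([.483,.142,.0975])
"
```

```text
t 5.08 pos [0.4844 0.1422 0.0978] jawyaw 45.7 q [ 0.08  0.07  2.09  0.01  0.98 -0.72] F [ 0.9  0.5 -0.7] T [-0.02  0.01 -0.03] open 0.671
units [-0.035 -0.006 -0.006]
```

View pics/w2.png

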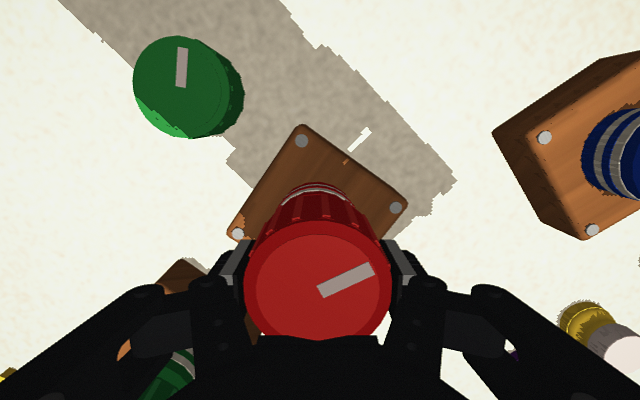

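Request:
servo_tool([
  [0.9,0,0,0,0],
  [0.9,0,0,0,0],
  [0.9,0,0,0,0],
  [0.9,0,0,0,-1.4],
  [0.9,0,0,0,-2.8],
  [0.9,0,0,0,-4.2],
  [0.9,0,0,0,-5.6],
  [0.9,0,0,0,-7],
  [0.9,0,0,0,-8.4],
  [0.9,0,0,0,-9.8],
])

```text
time: 5.92
eef_pos: [0.4844, 0.1422, 0.0978]
tcp_rot: [0.729, 0.684, 0.003, 0.002]
contact_force: [-0.3, 0.1, -0.1]
opening: 0.901
```

Request:
servo_tool([
  [0.9,0,0,0,-1.4],
  [0.9,0,0,0,-2.8],
  [0.9,0,0,0,-3.2],
  [0.9,0,0,0,-3.2],
  [0,0,0,0,-3.2],
  [0,0,0,0,-3.2],
  [0,0,0,0,-3.2],
  [0,0,0,0,-3.2],
  [0,0,0,0,-3.2],
  [0,0,0,0,-3.2],
], grip_force=40)

```text
time: 6.75
eef_pos: [0.4847, 0.1422, 0.0981]
tcp_rot: [0.817, 0.576, 0.003, 0.002]
contact_force: [-0.1, 0.7, 1.7]
opening: 0.675
```

```bash
cat >> h.py <<'E'
def pointer():
    p=cam('wrist');f=p['frame'].astype(int)
    m,s,c=redmask(p,(200,120,440,340))
    h=np.zeros(m.shape,np.uint8);cv2.fillPoly(h,[cv2.convexHull(np.argwhere(m)[:,::-1].astype(np.int32))],1)
    w=(h>0)&(f[...,1]>80)&(abs(f[...,1]-f[...,0])<60)
    n,lab,stt,ce=cv2.connectedComponentsWithStats(w.astype(np.uint8))
    i=1+np.argmax(stt[1:,4])
    P=np.array([onplane(p,x,.132)[:2] for x in np.argwhere(lab==i)])
    v=np.linalg.svd(P-P.mean(0),full_matrices=False)[2][0]
    print('pointer deg (mod180)',np.degrees(np.arctan2(v[1],v[0])).round(1),'n',stt[i,4],'pos',P.mean(0).round(3))
    return p
E
python3 -c "
from h import *
pointer()
st([.484,.142,.0975])
"
```

```text
pointer deg (mod180) -107.3 n 837 pos [0.487 0.154]
t 6.8 pos [0.4847 0.1423 0.0981] jawyaw -19.7 q [ 0.08  0.06  2.1  -0.    0.97  0.43] F [0.6 1.2 2.2] T [-0.03  0.    0.03] open 0.678
units [-0.016 -0.007 -0.015]
```

Pointer is at about 73°, from about 12° at the start, so the cap has turned 60°. Second turn.

Request:
servo_tool([
  [0,0,0,0.005,1.4],
  [0,0,0,0.01,2.8],
  [0,0,0,0.02,4.2],
  [0,0,0,0.03,5.6],
  [0,0,0,0.04,7.0],
  [0,0,0,0.045,8.4],
  [0,0,0,0.05,9.8],
  [0,0,0,0.06,11.2],
  [0,0,0,0.07,12.6],
  [0,0,0,0.075,13.2],
])

```text
time: 7.63
eef_pos: [0.4847, 0.1422, 0.1011]
tcp_rot: [0.37, 0.929, 0.004, 0.0]
contact_force: [-0.5, -0.3, 1.6]
opening: 0.673
```

Request:
servo_tool([
  [0.9,0,0,0,0],
  [0.9,0,0,0,0],
  [0.9,0,0,0,0],
  [0.9,0,0,0,-1.4],
  [0.9,0,0,0,-2.8],
  [0.9,0,0,0,-4.2],
  [0.9,0,0,0,-5.6],
  [0.9,0,0,0,-7],
  [0.9,0,0,0,-8.4],
  [0.9,0,0,0,-9.8],
])

```text
time: 8.47
eef_pos: [0.4845, 0.1422, 0.1009]
tcp_rot: [0.724, 0.69, 0.003, 0.002]
contact_force: [1.0, 0.2, -0.4]
opening: 0.905
```

Request:
servo_tool([
  [0.9,0,0,0,-1.4],
  [0.9,0,0,0,-2.8],
  [0.9,0,0,0,-3.4],
  [0.9,0,0,0,-3.4],
  [0,0,0,0,-3.4],
  [0,0,0,0,-3.4],
  [0,0,0,0,-3.4],
  [0,0,0,0,-3.4],
  [0,0,0,0,-3.4],
  [0,0,0,0,-3.4],
])

```text
time: 9.3
eef_pos: [0.4846, 0.1422, 0.101]
tcp_rot: [0.818, 0.575, 0.003, 0.002]
contact_force: [0.2, 0.9, 0.8]
opening: 0.669
```

```bash
python3 -c "
from h import *
pointer()
st([.484,.142,.1005])
"
```

```text
pointer deg (mod180) -41.1 n 820 pos [0.473 0.149]
t 9.35 pos [0.4846 0.1423 0.101 ] jawyaw -19.8 q [ 0.08  0.06  2.09 -0.    0.98  0.43] F [-0.1 -0.1  1.9] T [0.07 0.03 0.  ] open 0.671
units [-0.016 -0.007 -0.014]
```

Pointer is at 139°, so the cap has turned about 127°. Third turn and regrip.

Request:
servo_tool([
  [0,0,0,0.005,1.4],
  [0,0,0,0.01,2.8],
  [0,0,0,0.02,4.2],
  [0,0,0,0.03,5.6],
  [0,0,0,0.04,7.0],
  [0,0,0,0.045,8.4],
  [0,0,0,0.05,9.8],
  [0,0,0,0.06,11.2],
  [0,0,0,0.07,12.6],
  [0,0,0,0.075,13.2],
])

```text
time: 10.18
eef_pos: [0.4845, 0.1424, 0.104]
tcp_rot: [0.37, 0.929, 0.004, -0.0]
contact_force: [-0.5, 1.1, 0.3]
opening: 0.673
```

Request:
servo_tool([
  [0.9,0,0,0,0],
  [0.9,0,0,0,0],
  [0.9,0,0,0,0],
  [0.9,0,0,0,-1.4],
  [0.9,0,0,0,-2.8],
  [0.9,0,0,0,-4.2],
  [0.9,0,0,0,-5.6],
  [0.9,0,0,0,-7],
  [0.9,0,0,0,-8.4],
  [0.9,0,0,0,-9.8],
])

```text
time: 11.02
eef_pos: [0.4845, 0.1423, 0.1039]
tcp_rot: [0.725, 0.689, 0.004, 0.002]
contact_force: [0.0, 0.8, -0.9]
opening: 0.904
```

Request:
servo_tool([
  [0.9,0,0,0,-1.4],
  [0.9,0,0,0,-2.8],
  [0.9,0,0,0,-3.4],
  [0.9,0,0,0,-3.4],
  [0,0,0,0,-3.4],
  [0,0,0,0,-3.4],
  [0,0,0,0,-3.4],
  [0,0,0,0,-3.4],
  [0,0,0,0,-3.4],
  [0,0,0,0,-3.4],
])

```text
time: 11.85
eef_pos: [0.4846, 0.1423, 0.1041]
tcp_rot: [0.819, 0.574, 0.003, 0.002]
contact_force: [0.3, -0.1, 1.0]
opening: 0.672
```

```bash
python3 -c "
from h import *
pointer()
st([.484,.142,.1035])
"
```

```text
pointer deg (mod180) -154.3 n 758 pos [0.471 0.134]
t 11.9 pos [0.4846 0.1424 0.104 ] jawyaw -19.9 q [ 0.08  0.05  2.09 -0.    0.99  0.43] F [-0.4  0.2  2. ] T [ 0.02  0.   -0.03] open 0.669
units [-0.015 -0.009 -0.014]
```

About 193° so far. Fourth turn, with a little extra for margin.

Request:
servo_tool([
  [0,0,0,0.005,1.4],
  [0,0,0,0.01,2.8],
  [0,0,0,0.02,4.2],
  [0,0,0,0.03,5.6],
  [0,0,0,0.04,7.0],
  [0,0,0,0.045,8.4],
  [0,0,0,0.05,9.8],
  [0,0,0,0.06,11.2],
  [0,0,0,0.07,12.6],
  [0,0,0,0.08,14],
])

```text
time: 12.73
eef_pos: [0.4841, 0.1423, 0.1072]
tcp_rot: [0.338, 0.941, 0.004, -0.001]
contact_force: [-2.0, -0.4, 2.2]
opening: 0.67
```

```bash
python3 -c "
from h import *
pointer()
st([.484,.142,.1065])
"
```

```text
pointer deg (mod180) -84.1 n 756 pos [0.488 0.126]
t 12.78 pos [0.4845 0.1423 0.1073] jawyaw 50.7 q [ 0.08  0.05  2.09  0.01  1.   -0.81] F [0.2 0.6 0.3] T [-0.   -0.06 -0.02] open 0.672
units [-0.013 -0.008 -0.02 ]
```

About 264° turned, past the 235° release point. I'll lift gently, straight up.

Request:
servo_tool([
  [0,0,0,0.05,0],
  [0,0,0,0.1,0],
  [0,0,0,0.15,0],
  [0,0,0,0.2,0],
  [0,0,0,0.25,0],
  [0,0,0,0.3,0],
  [0,0,0,0.35,0],
  [0,0,0,0.4,0],
  [0,0,0,0.45,0],
  [0,0,0,0.5,0],
])

```text
time: 13.62
eef_pos: [0.4845, 0.1423, 0.1275]
tcp_rot: [0.336, 0.942, 0.004, -0.0]
contact_force: [-0.4, 0.4, -1.2]
opening: 0.674
```

Request:
servo_tool([
  [0,0,0,0.2,0],
  [0,0,0,0.4,0],
  [0,0,0,0.6,0],
  [0,0,0,0.8,0],
  [0,0,0,1.1,0],
  [0,0,0,1.4,0],
  [0,0,0,1.8,0],
  [0,0,0,2.2,0],
  [0,0,0,2.6,0],
  [0,0,0,2.8,0],
])

```text
time: 14.45
eef_pos: [0.4856, 0.1425, 0.2431]
tcp_rot: [0.336, 0.942, 0.005, 0.002]
contact_force: [0.6, 0.0, -0.4]
opening: 0.672
```

```bash
python3 -c "
from h import *
s=cam('scene');w=cam('wrist')
a=np.hstack([cv2.resize(s['frame'][60:260,200:520],(480,300)),cv2.resize(w['frame'],(320,200))[:,:].repeat(1,0) if 0 else cv2.resize(w['frame'],(320,300))])
cv2.imwrite('pics/lift.png',a[:,:,::-1]);st([.522,-.2815,.24])"
```

```text
t 14.55 pos [0.4857 0.1425 0.2423] jawyaw 50.7 q [ 0.08 -0.11  1.98  0.01  1.26 -0.81] F [-0.4  0.3 -0.8] T [ 0.   -0.02 -0.06] open 0.673
units [  0.907 -10.599  -0.058]
```

View pics/lift.png

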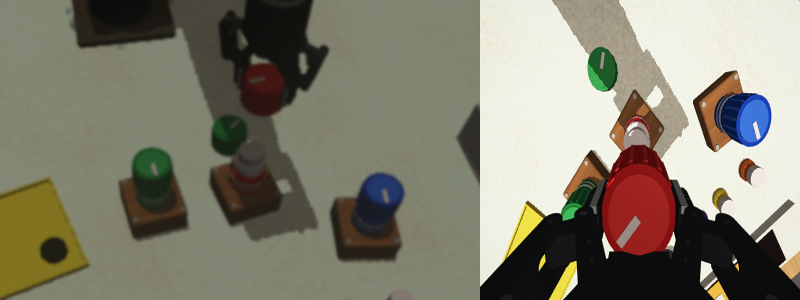

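Cap is held level, the white neck is bare, and the green cap hasn't moved. Carrying the cap to the tray.

Request:
servo_tool([
  [0,0.02,-0.2,0,-0.2],
  [0,0.05,-0.6,0,-0.6],
  [0,0.1,-1.2,0,-1.2],
  [0,0.15,-1.8,0,-1.8],
  [0,0.2,-2.4,0,-2.4],
  [0,0.26,-3.0,0,-3],
  [0,0.3,-3.6,0,-3.6],
  [0,0.36,-4.2,0,-4.2],
  [0,0.4,-4.8,0,-4.8],
  [0,0.46,-5.4,0,-5.4],
])

```text
time: 15.38
eef_pos: [0.5032, -0.075, 0.2408]
tcp_rot: [0.549, 0.836, 0.004, 0.002]
contact_force: [-0.0, -0.2, -0.6]
opening: 0.673
```

Request:
servo_tool([
  [0,0.05,-0.6,0,-0.4],
  [0,0.1,-1.2,0,-0.8],
  [0,0.15,-1.8,0,-1.2],
  [0,0.2,-2.4,0,-1.6],
  [0,0.26,-3.0,0,-1.6],
  [0,0.3,-3.6,0,-1.6],
  [0,0.36,-4.2,0,-1.6],
  [0,0.4,-4.7,0,-1.6],
  [0,0.44,-5.1,0,-1.6],
  [0,0.45,-5.2,0,-1.6],
])

```text
time: 16.22
eef_pos: [0.5205, -0.2854, 0.2395]
tcp_rot: [0.607, 0.795, 0.004, 0.001]
contact_force: [-0.1, 0.0, -1.2]
opening: 0.672
```

```bash
python3 -c "
from h import *
st([.522,-.2815,.24])"
```

```text
t 16.22 pos [ 0.5205 -0.2854  0.2395] jawyaw 15.3 q [-0.68  0.1   1.78  0.01  1.26 -0.94] F [-0.1  0.  -1.2] T [-0.01  0.04  0.03] open 0.672
units [0.039 0.097 0.013]
```

Request:
servo_tool([
  [0,0.04,0.05,-0.4,0],
  [0,0.04,0.05,-1,0],
  [0,0.04,0.05,-1.6,0],
  [0,0.04,0.05,-2.3,0],
  [0,0.04,0.05,-3,0],
  [0,0.04,0.05,-3.7,0],
  [0,0.04,0.05,-4.3,0],
  [0,0.04,0.05,-4.7,0],
  [0,0.04,0.05,-5,0],
  [0,0.04,0.05,-5,0],
])

```text
time: 17.05
eef_pos: [0.52, -0.2813, 0.0361]
tcp_rot: [0.606, 0.795, 0.004, -0.002]
contact_force: [-0.6, -0.3, -0.4]
opening: 0.676
```

```bash
python3 -c "
from h import *
p=cam('scene');save(p,'low.png',(110,140,310,290),4)
st([.522,-.2825,.011])"
```

```text
t 17.1 pos [ 0.5212 -0.2822  0.038 ] jawyaw 15.3 q [-0.67  0.34  1.9   0.01  0.9  -0.94] F [-0.3 -0.8 -0.4] T [0.03 0.   0.02] open 0.667
units [ 0.021 -0.006 -0.676]
```

View pics/low.png

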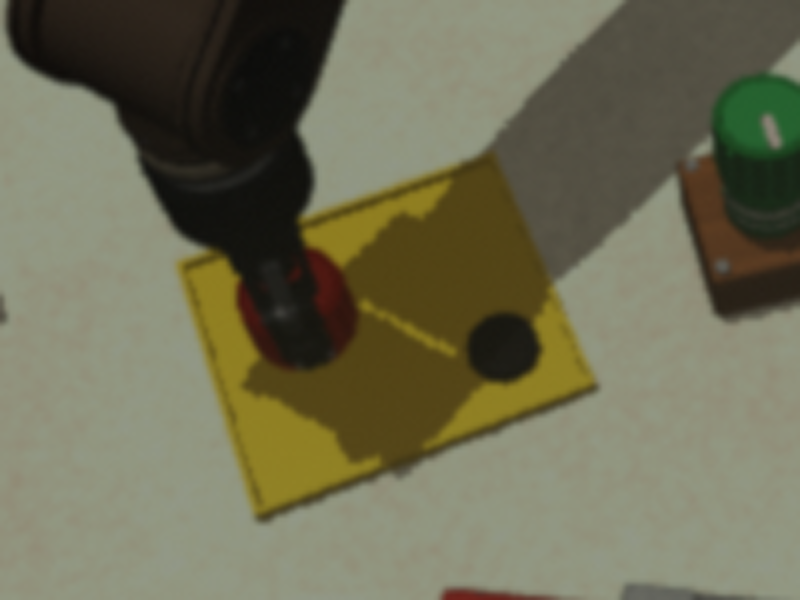

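The cap hangs over the empty half at about (300,310) in the crop, clear of the walls and of the lid at (503,347). Lowering slowly.

Request:
servo_tool([
  [0,0.02,0,-0.12,0],
  [0,0.02,0,-0.24,0],
  [0,0.02,0,-0.34,0],
  [0,0.02,0,-0.42,0],
  [0,0.02,0,-0.5,0],
  [0,0.02,0,-0.55,0],
  [0,0.02,0,-0.6,0],
  [0,0.02,0,-0.62,0],
  [0,0.02,0,-0.64,0],
  [0,0.02,0,-0.64,0],
])

```text
time: 17.93
eef_pos: [0.5219, -0.2822, 0.0123]
tcp_rot: [0.607, 0.795, 0.004, -0.0]
contact_force: [-0.3, 0.6, 0.3]
opening: 0.671
```

Request:
servo_tool([
  [0,0,0,-0.01,0],
  [0,0,0,-0.02,0],
  [0,0,0,-0.03,0],
  [0,0,0,-0.04,0],
  [0,0,0,-0.05,0],
  [0,0,0,-0.06,0],
  [0,0,0,-0.06,0],
  [0,0,0,-0.06,0],
  [0,0,0,-0.06,0],
  [0,0,0,-0.06,0],
])

```text
time: 18.77
eef_pos: [0.522, -0.2822, 0.0111]
tcp_rot: [0.606, 0.795, 0.004, -0.001]
contact_force: [-3.0, 2.3, 5.2]
opening: 0.674
```

It's touching the floor with about 5 N. Opening, then withdrawing upward.

Request:
servo_tool([
  [0.75,0,0,0,0],
  [0.85,0,0,0,0],
  [0.95,0,0,0,0],
  [0.95,0,0,0,0],
  [0.95,0,0,0,0],
  [0.95,0,0,0.1,0],
  [0.95,0,0,0.3,0],
  [0.95,0,0,0.6,0],
  [0.95,0,0,1.0,0],
  [0.95,0,0,1.5,0],
])

```text
time: 19.6
eef_pos: [0.5216, -0.2819, 0.0718]
tcp_rot: [0.606, 0.795, 0.004, -0.001]
contact_force: [-0.1, -0.7, 0.4]
opening: 0.951
```

Request:
servo_tool([
  [0.95,0,0,0.8,0],
  [0.95,0,0,1.6,0],
  [0.95,0,0,2.4,0],
  [0.95,0,0,3.2,0],
  [0.95,0,-0.6,4,0],
  [0.95,0,-1.2,4,0],
  [0.95,0,-1.8,4,0],
  [0.95,0,-2.4,4,0],
  [0.95,0,-3,4,0],
  [0.95,0,-3,4,0],
])

```text
time: 20.43
eef_pos: [0.521, -0.4059, 0.2335]
tcp_rot: [0.608, 0.794, 0.003, 0.0]
contact_force: [0.4, -0.3, 0.2]
opening: 0.955
```

```bash
python3 -c "
from h import *
p=cam('top');s=cam('scene')
m,b,c=redmask(p,(370,180,460,260));print(b,c,onplane(p,c[::-1],.044))
a=np.hstack([cv2.resize(p['frame'][115:265,260:460],(400,300)),cv2.resize(s['frame'][140:290,110:310],(400,300))])
a=np.vstack([a,np.hstack([cv2.resize(p['frame'],(400,250)),cv2.resize(s['frame'],(400,250))])])
cv2.imwrite('pics/end.png',a[:,:,::-1]);st()"
```

```text
[429 207   9  12  59] [433.49152542 211.96610169] [ 0.53291158 -0.29907732  0.044     ]
t 20.53 pos [ 0.5214 -0.4026  0.2329] jawyaw 15.2 q [-0.81  0.25  1.62  0.01  1.28 -1.08] F [-0.4  0.  -0.4] T [-0.03  0.    0.05] open 0.95
```

View pics/end.png

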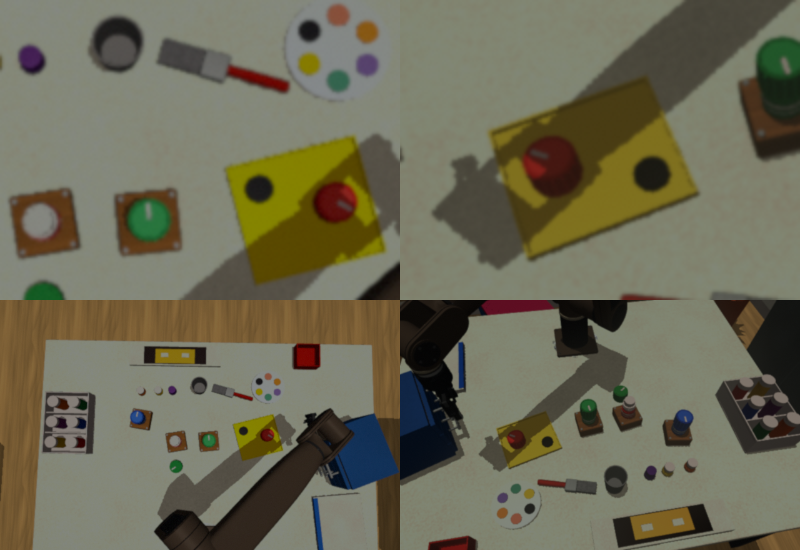

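The cap stands upright in the empty half, pointer on top, clear of the lid and walls. Everything else is in place and the arm is touching nothing.

```bash
python3 -c "
from h import *
print(ctrl.sign_off());st()"
```

```text
the job is handed in; nothing more can be done
None
the job is handed in; nothing more can be done
```

I unscrewed the red cap, lifted it straight off, and set it down flat in the empty half of the yellow tray, then handed the job in. No verdict came back.

- **Unscrewing:** I used four anticlockwise turns of about 60–70°, with a fresh grip for each. The white pointer showed about 264° in total, past the 235° needed. The wrist force stayed near zero as the cap came off.
- **Placing:** the cap touched the tray floor with about 5 N. I then opened the fingers, lifted straight up and moved the arm away.
- **Last checks:** both cameras show the cap upright, pointer on top, clear of the tray walls and the black lid. The other things look unmoved; I compared them by eye, not by measurement. The force reading was about zero with the gripper clear, at about 20.5 s of the 72 s allowed.
- **Checks that disagreed:**
  - The colour-based check of the cap's final position was unreliable because the arm's shadow covered most of it. It read (0.533, -0.299), against (0.522, -0.282) from the arm's position at release. I relied on the arm's position and the picture.
  - The first outline fit of the cap on the jar also disagreed between cameras. I went by the centre of the cap's top, where the two cameras agreed to about 2 mm.

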